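Lock the soap mould's pressing lid with its T-key

ROBOT

A 7-joint arm with a two-finger parallel gripper is mounted at the origin on the work surface. World frame = base frame: x ahead of the robot, y to its left, z up, the work surface at z = 0. Lengths are in m, angles in rad, forces in N, time in s.
With the tool pointing down it reaches from about 0.35 to 0.9 m from the base axis. Payload 8.1 kg.
Tool frame: the origin (TCP) lies at the very end of the fingers, on their centre line; the grasp point (between the pads) lies ctrl.tcp_to_grasp behind it (ctrl.tcp_to_grasp is the distance from the TCP to the grasp point, in m); z points along the fingers, y is the line along which they close (so a half turn about z gives the same grasp; the last joint's range is limited). The gripper opens to 85 mm and grips with 20 to 120 N. Pads are 22 mm wide; open, the fingers measure 114 mm over their backs; the gripper's body (76 mm by 85 mm) begins 54 mm behind the grasp point. The pads swing forward as they close: fully open they stand 13 mm farther back than shut.
Start: joints at [1.181, 0.434, 0.025, 1.573, -0.012, 1.134, -0.075], TCP at [0.177, -0.599, 0.231] pointing down, gripper open.
Joint ranges: [-2.62, 2.62], [-0.44, 2.09], [-1.27, 1.32], [0.08, 2.57], [-1.32, 4.46], [0.12, 2], [-2.74, 2.74]. Speed limits (rad/s): [2.22, 2.22, 3.01, 3.01, 3.14, 3.14, 3.14].

INTERFACE

Orientations are given as a unit quaternion [w, x, y, z].
In Python, from bench import state, imaging, ctrl gives the robot as it stands.
- The arm moves only by the tool move_arm, never from a script. Its argument "rows" is a list of rows, each a list of 6 numbers: the shift along the tool's x, y, z in cm, then the turn, a rotation vector about the tool's x, y, z in rad. In form: [[dx, dy, dz, ax, ay, az], ...]. A call has exactly 8 rows; each row shifts and turns the commanded pose from where the row before left it, along the tool's axes as they then stand; what a row does not reach is not made up. A row lasts 1/8 s, in which the tool goes at most 62.5 mm and 10.7 degrees, less where a joint would pass 70% of its speed; a pose out of reach is approached as far as the arm can. A call with a gripper value outside its range is refused whole. "hand" is the finger opening in cm, from 0 to 8.54, set as the call begins (left out, the last holds). The fingers move at their own pace and stop on an object; "force" is the grip in N (left out, the last holds). Time passes only in rows, so rows that do not move let the fingers close, or fill a call up. It gives the time, the measured TCP pose, the force, the opening and the grip force at its end, in the units of the state.
- state(): the state, without advancing time (a new reading comes with each control period).
- imaging.camera(name): name is "scene" or "top" or "wrist"; returns (picture, depth): 480x640x3 uint8, red, green, blue; 480x640 float32, m along the optical axis (not along the pixel's ray), 0 where there is no reading.
- imaging.calibration(name): a dict with "camera_matrix" (3x3 intrinsics, pixels), "view" (4x4, takes a point from world to camera coordinates); the wrist camera has in their place "hand_eye" (4x4, takes a point from camera to tool coordinates, whose origin is the TCP and whose axes are the flange's). Camera axes: x right, y up, looking along -z (the intrinsics and any distortion apply to the point x, -y, -z); pixel columns grow to the right and rows downward; lengths in m; the calibration is good to about 2 mm. A picture is of the moment at which its call begins: read the wrist's pose just before it. calibration takes no time and is no camera call.
- ctrl.job_done(): hands the job in; it is judged then, once.
The state is a dict: "time_s": time; "joint_positions": joint angles; "dq": joint speeds; "joint_efforts": joint torques, N m; "position": TCP position; "tool_rot": TCP orientation; "wrist_force": force on the tool from outside, world axes, zero at the start; "wrist_torque": the same for the moment, N m; "grip_width": finger opening in m; "grasp_force": force on a finger pad.
Only numpy, scipy, OpenCV 4.12 (cv2) and the standard library are available. Lean on these libraries where they do the work, as an engineer would, in place of code of your own. Each camera call takes 0.05 s, during which the arm holds its last target. There are 200 camera calls.

TASK

Take the red-handled T-key out of its stand and pass its cross-foot down through the slot in the metal plate on top of the soap mould, press it down against the spring and give it a quarter turn so that it stays locked under the plate, then let go. The plate can sit a little off the middle of the mould, so feel for its slot. Leave the soap, jars and other loose things where they are.

Things in the scene. Friction and masses are not known exactly. Their poses are not given: they have to be found in the camera images.
- key: T-key, about 130 g: red handle bar on top, brass collar 30 in diameter and 6 thick, below it a 9 mm round shank 13 long with a steel cross-foot. Handle and foot are parallel, along key x. Origin on the axis at the collar's underside, z up; collar 0 to +6, neck (12 in diameter) +6 to +18. Starts upright in the stand, collar resting on the stand's top, 50 above the table.
- key_handle (a point): Centre of the T-key's red handle, 30 above the key's origin. The handle is 56 long (key x) x 14 wide (key y) x 24 tall (from 18 to 42 above the key's origin).
- key_foot (a point): Centre of the underside of the T-key's cross-foot, 21 below the key's origin. The foot is 34 long (key x) x 10 wide (key y) x 8 tall.
- stand: Fixed dark wooden stand, 90 (x) x 80 (y) x 50 tall, with a pocket 40 long (x) x 15 wide (y) x 44 deep in its top that holds the T-key's foot; origin under its centre. Stands left or right of the mould.
- mould: Fixed wooden loaf mould 130 (x) x 280 (y), origin under its centre. Two brass guide strips on its lid, x = +-42 to +-50, stand 2 above the metal plate that lies between them.
- mould_top (a point): Centre of the mould, level with the plate's top, 100 above the table; x across the mould, y along it. The plate is 80 (x) x 100 (y) x 6 thick with a through slot 38 long (x) x 13.5 wide (y). The slot's centre is at x = 0, but the plate sits tight anywhere from y = -14 to +14, which is not reported: see or feel it. The foot can turn when the collar is under 7 above it.
- pad (a point): Centre of the top, at rest, of the black sprung pad under the slot, 8 below the plate's top; pad 58 (x) x 68 (y). The foot meets it when the collar is 13 above the plate; the spring pushes back with 3 N, rising to 9.5 N when the collar touches the plate. Let go, a turned key rises until its foot bears on the plate's underside (collar 7 above the plate), an unturned one to 13.
- tray: Fixed wooden tray 150 (x) x 120 (y) x 22 tall with the two soap bars; stands on the other side of the mould from the key stand. Origin under its centre.
- soap_a: Loose cream soap bar 55 x 80 x 26 in the tray, to be left alone. Origin under its centre.
- soap_b: Loose green soap bar 55 x 80 x 26 in the tray, to be left alone. Origin under its centre.
- amber_bottle: Loose amber bottle, 48 in diameter, 110 tall, behind the mould; leave alone. Origin under its centre.
- oil_jar: Loose amber oil jar with a steel cap, 80 in diameter, 120 tall, behind the mould; leave alone. Origin under its centre.
- salve_tin: Loose aluminium tin, 64 in diameter, 30 tall, beside the mould; leave alone. Origin under its centre.
- jar_band: Loose brass screw band, 70 in diameter, 16 tall, beside the mould; leave alone. Origin under its centre.
- spatula: Loose spatula lying at the back right; leave alone. Origin under its middle.
Not all that is in view belongs to the job. What is shaped like the key but blue or purple is not meant.

How it is judged:
On the way, in this order (a step that is already met when the one before it is completed fails the run):
1. the cross-foot has passed down through the slot, lengthwise with it (z of key in the frame of mould_top between -0.004 and 0.0065 m and horizontal distance between key and mould_top below 0.02 m and angle between the x axis of key and the x axis of mould_top, either way round below 0.35 rad), for 0.05 s.
2. the key has been turned a quarter turn under the plate (z of key in the frame of mould_top between -0.004 and 0.0095 m and horizontal distance between key and mould_top below 0.02 m and angle between the x axis of key and the y axis of mould_top, either way round below 0.3 rad), for 0.1 s.
At the end, for the whole second after the job is handed in: The key is released and at rest, upright within 7 degrees, its foot locked under the plate: collar less than 9.5 mm above the plate's top, handle along the mould's length within 17 degrees (a quarter turn from the slot), axis within 20 mm of the mould's centre (all of step 2 and angle between key's own z axis and vertical below 0.12 rad and linear speed of key below 0.02 m/s and angular speed of key below 0.2 rad/s and contact force between the fingers and key below 0.1 N); the robot touches nothing.
It fails at once if a soap bar is moved more than 30 mm or tipped over (distance of any of soap_a, soap_b from where it was at the start of the episode above 0.03 m or angle between any of soap_a, soap_b's own z axis and vertical above 0.5 rad).
It fails at once if a bottle or jar is moved more than 30 mm or tipped over (distance of any of amber_bottle, oil_jar from where it was at the start of the episode above 0.03 m or angle between any of amber_bottle, oil_jar's own z axis and vertical above 0.5 rad).
It fails at once if a tin, band or spatula is moved more than 30 mm or tipped over (distance of any of salve_tin, jar_band, spatula from where it was at the start of the episode above 0.03 m or angle between any of salve_tin, jar_band, spatula's own z axis and vertical above 0.5 rad).
It also fails if it takes over 58 s, if anything falls off the work surface, if the arm or the gripper's body presses on something with over 40 N, if the wrist force passes 120 N, or if a joint passes its speed limit or range.

## Working session

There is one attempt and no reset: what is moved stays moved. The work goes in short steps, Python scripts to look and compute and a tool call to move; the robot and the scene stay as the last step left them, time stands still between calls to the robot, and variables do not carry over. Pictures are saved under pics/ and viewed, at most 10 in all, crops included, and the job is handed in when it is done.

Besides the shell and the picture viewer there is one more tool, called by a JSON object that holds its "op" and its "data". move_arm: Moves the arm, as the interface text tells. Its arguments: {"type":"object","properties":{"rows":{"type":"array"},"hand":{"type":"number"},"force":{"type":"number"}},"required":["rows"]}

```bash
mkdir -p pics; cat > h.py <<'E'
import numpy as np,cv2
from bench import state,imaging,ctrl
def world(name,pic=None):
    s=state(); p,d=imaging.camera(name); c=imaging.calibration(name)
    K=np.array(c["camera_matrix"])
    v,u=np.mgrid[0:480,0:640]
    X=np.stack([(u-K[0,2])/K[0,0]*d,-(v-K[1,2])/K[1,1]*d,-d,np.ones_like(d)],-1)
    if name=="wrist":
        from scipy.spatial.transform import Rotation as R
        q=s["tool_rot"];T=np.eye(4);T[:3,:3]=R.from_quat([q[1],q[2],q[3],q[0]]).as_matrix();T[:3,3]=s["position"]
        M=T@np.array(c["hand_eye"])
    else: M=np.linalg.inv(np.array(c["view"]))
    W=(X@M.T)[...,:3]; W[d==0]=np.nan
    if pic: cv2.imwrite("pics/"+pic,p[...,::-1])
    return p,W
E
python3 - <<'E'
from h import *
s=state();print(s,ctrl.tcp_to_grasp)
for n in("top","scene"):
    p,W=world(n,n+"1.png");np.savez(n,p=p,W=W)
    print({k:v for k,v in imaging.calibration(n).items()})
E
```

```text
{'time_s': 0.0, 'joint_positions': array([ 1.18138521,  0.43523895,  0.02498426,  1.57412346, -0.01160664,
        1.13399806, -0.07509489]), 'dq': array([ 0.00111837, -0.00088164, -0.00115477,  0.00014304, -0.00082668,
        0.00059976, -0.00141044]), 'joint_efforts': array([-2.42170645e-03, -6.70466781e+01,  1.02349430e+00, -3.16207016e+01,
        1.53618370e-02,  1.27160168e-02, -5.57307331e-06]), 'position': array([ 0.17660218, -0.59898778,  0.23050599]), 'tool_rot': array([-7.89330107e-04,  9.89740282e-01,  1.42875873e-01, -1.87661016e-04]), 'wrist_force': array([-0.07621425,  0.11575674,  0.2506676 ]), 'wrist_torque': array([ 0.01429302,  0.01071519, -0.00908946]), 'grasp_force': 0.0, 'grip_width': 0.08514679265693166} 0.0187
{'camera_matrix': array([[617.57631714,   0.        , 320.67710303],
       [  0.        , 617.57631714, 241.37984664],
       [  0.        ,   0.        ,   1.        ]]), 'view': array([[-0.01849886, -0.9995384 , -0.02409953, -0.00772585],
       [ 0.99060167, -0.02158994,  0.13506373, -0.57469152],
       [-0.13552169, -0.02137451,  0.99054379, -1.38321853],
       [ 0.        ,  0.        ,  0.        ,  1.        ]])}
{'camera_matrix': array([[501.32490814,   0.        , 313.38401102],
       [  0.        , 501.32490814, 236.19832288],
       [  0.        ,   0.        ,   1.        ]]), 'view': array([[ 0.5158542 ,  0.85666263,  0.0048563 , -0.25465   ],
       [-0.60643581,  0.36116011,  0.70837771,  0.29285321],
       [ 0.60508681, -0.36836465,  0.70581686, -1.5705888 ],
       [ 0.        ,  0.        ,  0.        ,  1.        ]])}
```

View pics/top1.png

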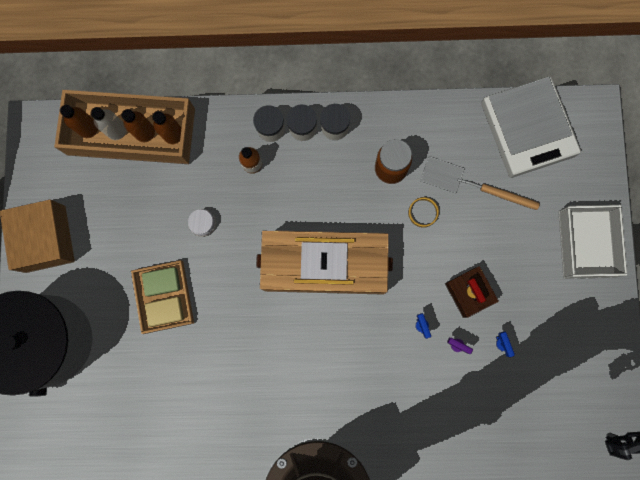

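View pics/scene1.png

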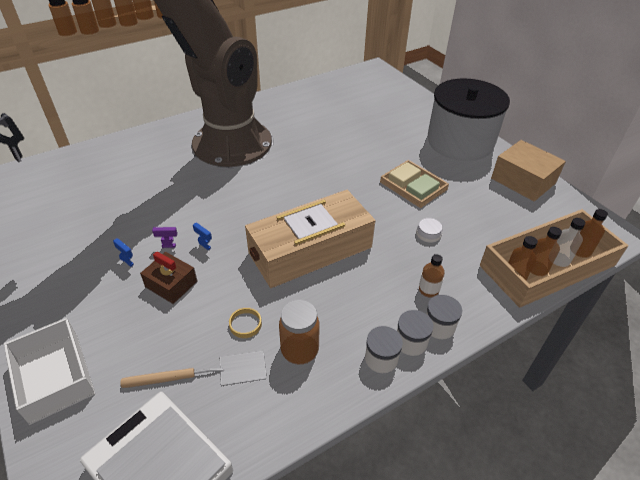

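The top view shows the red handle at (476,290) in the dark stand, the mould centred at (325,262), and the black slot at (324,261). The distractor keys are at (423,326), (460,345) and (505,344). The scene view agrees.

```bash
python3 - <<'E'
from h import *
for n in("top","scene"):
    f=np.load(n+".npz");p=f["p"].astype(int);W=f["W"];r,g,b=p[...,0],p[...,1],p[...,2]
    def rect(m,nm):
        P=W[m];
        if len(P)<5:return print(n,nm,len(P))
        R=cv2.minAreaRect(P[:,:2].astype(np.float32));c,sz,a=R
        box=cv2.boxPoints(R);e=box[1]-box[0];e2=box[2]-box[1];L=e if np.hypot(*e)>np.hypot(*e2) else e2
        print(n,nm,len(P),"c",np.round(c,4),"size",np.round(sz,4),"long axis deg",np.degrees(np.arctan2(L[1],L[0]))%180,"z",np.round(np.percentile(P[:,2],[5,50,95]),4))
    z=W[...,2]
    red=(r>110)&(r>2.5*g)&(r>2.5*b)
    rect(red&(z>.085),"handle top"); rect(red,"handle")
    box=(abs(W[...,1]-np.nanmedian(W[red][:,1]))<.08)&(abs(W[...,0]-np.nanmedian(W[red][:,0]))<.08)
    rect(box&(abs(z-.05)<.006)&~red,"stand top")
    if n=="top":sub=np.zeros_like(red);sub[225:300,262:388]=1
    else:sub=np.zeros_like(red);sub[190:285,240:380]=1
    rect(sub&(z>.07),"mould all")
    plate=sub&(abs(z-.1)<.012)&(abs(r-b)<25)&(g>100)
    rect(plate,"plate")
    dark=sub&(r+g+b<120)
    cc,lab,st,ce=cv2.connectedComponentsWithStats(dark.astype(np.uint8))
    for i in range(1,cc):
        if st[i,4]>8: print(st[i],ce[i]);rect(lab==i,"dark")
    rect(sub&(r>g+30)&(g>b+50)&(z>.09),"brass?")
E
```

```text
top handle top 96 c [ 0.4526 -0.3585] size [0.0498 0.0111] long axis deg 27.6763 z [0.0883 0.0925 0.0966]
top handle 98 c [ 0.4526 -0.3585] size [0.0498 0.0111] long axis deg 27.6763 z [0.0879 0.0924 0.0966]
top stand top 1133 c [ 0.4521 -0.3593] size [0.0903 0.0813] long axis deg 25.741983 z [0.046  0.0503 0.0546]
top mould all 7439 c [ 0.5239 -0.0266] size [0.2791 0.1314] long axis deg 87.474785 z [0.0897 0.0954 0.1033]
top plate 1569 c [ 0.5245 -0.0262] size [0.1004 0.0818] long axis deg 87.230354 z [0.0951 0.1001 0.1048]
[322 253   5  16  68] [323.64705882 260.30882353]
top dark 68 c [ 0.5245 -0.027 ] size [0.0089 0.0336] long axis deg 178.94627 z [0.0883 0.0922 0.0965]
top brass? 411 c [ 0.525 -0.021] size [0.2584 0.1285] long axis deg 88.36483 z [0.0943 0.102  0.1068]
scene handle top 98 c [ 0.4517 -0.3604] size [0.0558 0.0132] long axis deg 25.993845 z [0.0895 0.0918 0.0939]
scene handle 99 c [ 0.4047 -0.3649] size [0.147 0.026] long axis deg 5.551945 z [0.0895 0.0918 0.0939]
scene stand top 929 c [ 0.4533 -0.361 ] size [0.0948 0.083 ] long axis deg 26.752777 z [0.0464 0.05   0.0535]
scene mould all 5436 c [ 0.5243 -0.0331] size [0.2935 0.1354] long axis deg 87.24447 z [0.0767 0.0943 0.1018]
scene plate 991 c [0.5299 0.0181] size [0.2004 0.0971] long axis deg 79.186295 z [0.0971 0.1    0.1025]
[307 217   8   8  19] [310.52631579 220.68421053]
scene dark 19 c [ 0.5161 -0.0231] size [0.0079 0.0298] long axis deg 177.99004 z [0.0905 0.0923 0.0942]
[250 247   9  13  68] [254.26470588 253.66176471]
scene dark 68 c [ 0.5191 -0.1745] size [0.0124 0.0279] long axis deg 176.10068 z [0.0561 0.0682 0.0728]
scene brass? 6 c [0.526  0.0153] size [0.0369 0.0958] long axis deg 168.49031 z [0.0944 0.1021 0.1033]
```

{"op": "move_arm", "data": {"rows": [[4.1,-1.9,0,0,0,0],[4.1,-1.9,0,0,0,0],[4.1,-1.9,0,0,0,0],[4.1,-1.9,0,0,0,0],[4.1,-1.9,0,0,0,0],[4.1,-1.9,0,0,0,0],[4.1,-1.9,0.5,0,0,0],[4.1,-1.9,0.5,0,0,0]]}}

```text
time_s: 1.1
position: [0.4492, -0.3598, 0.2209]
tool_rot: [-0.0, 0.99, 0.143, -0.0]
wrist_force: [0.7, -1.1, 0.7]
grip_width: 0.0853
grasp_force: 0.0
```

{"op": "move_arm", "data": {"rows": [[0,0,0.5,0,0,-0.042],[0,0,0.5,0,0,-0.042],[0,0,0.5,0,0,-0.042],[0,0,0.5,0,0,-0.042],[0,0,0,0,0,0],[0,0,0,0,0,0],[0,0,0,0,0,0],[0,0,0,0,0,0]]}}

```text
time_s: 2.1
position: [0.4485, -0.361, 0.2015]
tool_rot: [0.0, 0.974, 0.225, 0.0]
wrist_force: [0.6, 0.2, 0.5]
grip_width: 0.0855
grasp_force: 0.0
```

```bash
cat >> h.py <<'E'
from scipy.spatial.transform import Rotation as R
def rot(s=None):
    q=(s or state())["tool_rot"];return R.from_quat([q[1],q[2],q[3],q[0]]).as_matrix()
def rect(P,nm):
    c,sz,a=Rr=cv2.minAreaRect(P[:,:2].astype(np.float32));b=cv2.boxPoints(Rr);e=max(b[1]-b[0],b[2]-b[1],key=lambda v:np.hypot(*v))
    print(nm,len(P),"c",np.round(c,4),"size",np.round(sz,4),"axis",round(float(np.degrees(np.arctan2(e[1],e[0]))%180),2),"z",np.round(np.percentile(P[:,2],[5,50,95]),4))
def delta(t,yaw):
    s=state();M=rot(s);y=np.degrees(np.arctan2(M[1,0],M[0,0]))
    print("pos",s["position"].round(4),"yaw",y.round(2),"tilt",np.degrees(np.arccos(-M[2,2])).round(2),"shift cm",(M.T@(np.array(t)-s["position"])*100).round(2),"turn az",np.round(-np.radians(yaw-y),3),"F",s["wrist_force"].round(2),"T",s["wrist_torque"].round(3),"grip",s["grip_width"],s["grasp_force"],"t",s["time_s"],"j",s["joint_positions"].round(2))
E
python3 - <<'E'
from h import *
delta([.4522,-.3595,.061],26.5)
p,W=world("wrist","w1.png");r,g,b=[p[...,i].astype(int) for i in range(3)]
red=(r>90)&(r>2.5*g)&(r>2.5*b)&(abs(W[...,0]-.452)<.06)&(abs(W[...,1]+.36)<.06)
rect(W[red],"red");rect(W[red&(W[...,2]>.087)],"redtop")
E
```

```text
pos [ 0.4485 -0.361   0.2015] yaw 26.04 tilt 0.01 shift cm [ 0.4   0.03 14.05] turn az -0.008 F [0.62 0.17 0.46] T [0.049 0.003 0.03 ] grip 0.0854941591651925 0.0 t 2.1 j [ 0.68  0.39 -0.13  1.73  0.06  1.03 -0.59]
red 1789 c [ 0.453  -0.3577] size [0.0549 0.0146] axis 27.55 z [0.0899 0.0917 0.0928]
redtop 1769 c [ 0.4531 -0.3578] size [0.0549 0.0133] axis 25.66 z [0.09   0.0917 0.0929]
```

View pics/w1.png

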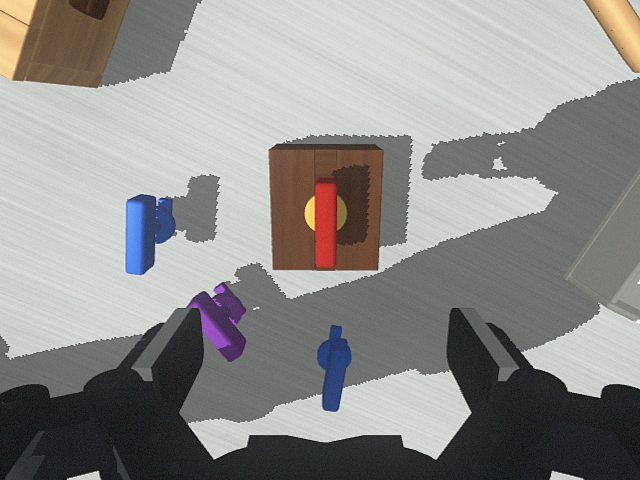

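The wrist view shows the red handle at (326,222), upright and parallel to the tool x axis. The distractors are clear of the finger paths.

{"op": "move_arm", "data": {"rows": [[0.45,-0.05,2,0,0,-0.004],[0,0,2.5,0,0,0],[0,0,2.5,0,0,0],[0,0,2.5,0,0,0],[0,0,2.5,0,0,0],[0,0,2,0,0,0],[0,0,0,0,0,0],[0,0,0,0,0,0]]}}

```text
time_s: 3.15
position: [0.4527, -0.3588, 0.0621]
tool_rot: [0.0, 0.974, 0.227, 0.0]
wrist_force: [0.9, -0.2, 0.1]
grip_width: 0.0855
grasp_force: 0.0
```

{"op": "move_arm", "data": {"rows": [[0,0,0,0,0,0],[0,0,0,0,0,0],[0,0,0,0,0,0],[0,0,0,0,0,0],[0,0,0,0,0,0],[0,0,0,0,0,0],[0,0,0,0,0,0],[0,0,0,0,0,0]], "hand": 0.5, "force": 60}}

```text
time_s: 4.15
position: [0.4523, -0.3586, 0.0615]
tool_rot: [0.0, 0.974, 0.227, 0.0]
wrist_force: [0.3, 0.3, 5.5]
grip_width: 0.0133
grasp_force: 60.0
```

```bash
python3 - <<'E'
from h import *
delta([.4527,-.3585,.061],26)
E
```

```text
pos [ 0.4523 -0.3586  0.0615] yaw 26.28 tilt 0.02 shift cm [0.04 0.01 0.05] turn az 0.005 F [0.27 0.26 5.51] T [ 0.187  0.186 -0.076] grip 0.013275944007426682 59.98262643814087 t 4.15 j [ 0.66  0.55 -0.12  1.86  0.1   0.73 -0.62]
```

{"op": "move_arm", "data": {"rows": [[0,0,-0.5,0,0,0],[0,0,-1.5,0,0,0],[0,0,-2,0,0,0],[0,0,-2,0,0,0],[0,0,-2,0,0,0],[0,0,-2,0,0,0],[0,0,-1,0,0,0],[0,0,0,0,0,0]]}}

```text
time_s: 5.15
position: [0.4525, -0.3587, 0.1721]
tool_rot: [0.001, 0.974, 0.227, 0.0]
wrist_force: [-0.3, -0.0, -1.6]
grip_width: 0.0134
grasp_force: 59.1
```

```bash
python3 - <<'E'
from h import *
delta([.5242,-.0266,.171],-2.6)
E
```

```text
pos [ 0.4525 -0.3587  0.1721] yaw 26.28 tilt 0.08 shift cm [ 21.13 -26.61   0.09] turn az 0.504 F [-0.33 -0.04 -1.63] T [ 0.071  0.042 -0.006] grip 0.013373424068562711 59.09379243850708 t 5.15 j [ 0.67  0.42 -0.13  1.76  0.07  0.97 -0.6 ]
```

{"op": "move_arm", "data": {"rows": [[1.85,-3.7,0,0,0,0],[1.85,-3.7,0,0,0,0],[1.85,-3.7,0,0,0,0],[1.85,-3.7,0,0,0,0],[1.85,-3.7,0,0,0,0],[1.85,-3.7,0,0,0,0],[1.85,-3.7,0,0,0,0],[1.85,-3.7,0,0,0,0]]}}

```text
time_s: 6.15
position: [0.4532, -0.0263, 0.1707]
tool_rot: [-0.0, 0.974, 0.227, -0.001]
wrist_force: [1.6, 0.2, -1.1]
grip_width: 0.0135
grasp_force: 59.0
```

{"op": "move_arm", "data": {"rows": [[0,0,0,0,0,0.1],[0,0,0,0,0,0.1],[0,0,0,0,0,0.1],[0,0,0,0,0,0.1],[0,0,0,0,0,0.104],[0,0,0,0,0,0],[0,0,0,0,0,0],[0,0,0,0,0,0]]}}

```text
time_s: 7.15
position: [0.4537, -0.0276, 0.1712]
tool_rot: [0.0, 1.0, -0.022, -0.0]
wrist_force: [0.0, -0.0, -1.8]
grip_width: 0.0132
grasp_force: 59.2
```

```bash
python3 - <<'E'
from h import *
delta([.5242,-.0266,.171],-2.6)
p,W=world("wrist","w2.png");np.savez("w2",p=p,W=W);r,g,b=[p[...,i].astype(int) for i in range(3)]
dark=(r+g+b<130)&(abs(W[...,0]-.524)<.035)&(abs(W[...,1]+.0266)<.035)&(W[...,2]<.11)
c,l,st,ce=cv2.connectedComponentsWithStats(dark.astype(np.uint8))
for i in range(1,c):
    if st[i,4]>30: print(st[i]);rect(W[l==i],"dark")
red=(r>90)&(r>2.5*g)&(r>2.5*b);rect(W[red&np.isfinite(W[...,2])],"red")
E
```

```text
pos [ 0.4537 -0.0276  0.1712] yaw -2.52 tilt 0.02 shift cm [ 7.03 -0.41  0.01] turn az 0.001 F [ 0.05 -0.01 -1.8 ] T [-0.008 -0.047 -0.038] grip 0.013165980154712072 59.18598175048828 t 7.15 j [ 0.11  0.24 -0.19  2.04  0.06  0.87 -1.74]
red 2817 c [ 0.4532 -0.0257] size [0.0134 0.0542] axis 178.21 z [0.2003 0.2015 0.2025]
```

View pics/w2.png

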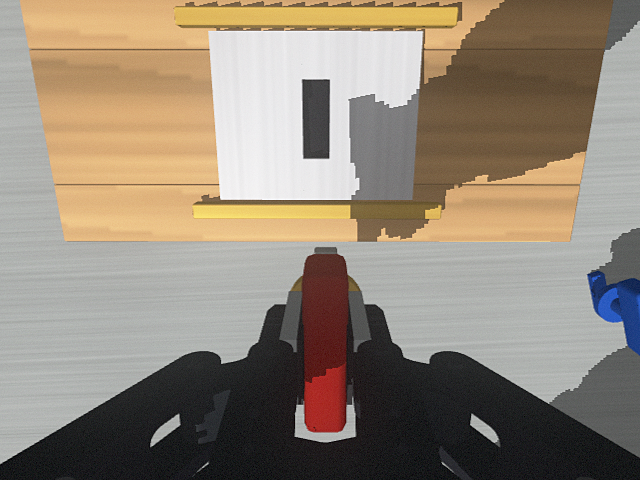

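The slot is clear at about (316,119), ahead of the held key, whose foot tip is at (326,250).

```bash
python3 - <<'E'
from h import *
f=np.load("w2.npz");p=f["p"].astype(int);W=f["W"]
s=p.sum(-1);sub=np.zeros(s.shape,bool);sub[65:175,290:340]=1
m=sub&(s<230);rect(W[m],"slot raw")
# border pixels project to plate plane z=.1 (plate top edge of the slot)
cam=None
c=imaging.calibration("wrist");st=state();T=np.eye(4);T[:3,:3]=rot(st);T[:3,3]=st["position"];C=(T@np.array(c["hand_eye"]))[:3,3]
P=W[m];Q=C+(P-C)*((.1-C[2])/(P[:,2]-C[2]))[:,None];rect(Q,"slot on z=.1");print(C)
v,u=np.nonzero(m);print(u.min(),u.max(),v.min(),v.max())
br=(p[...,0]>p[...,2]+90)&(abs(W[...,2]-.102)<.004)&(p[...,0]>150);br[:, :170]=0
for a,b in((0,30),(195,225)):
    k=br.copy();k[:a]=0;k[b:]=0;k[:,470:]=0;rect(W[k],"strip")
pl=(W[...,2]>.096)&(W[...,2]<.105)&(abs(p[...,0]-p[...,2])<25)&(s>230);pl[215:]=0;rect(W[pl],"plate")
f=np.load("top.npz");W=f["W"];p=f["p"].astype(int)
E
```

```text
slot raw 1989 c [ 0.5236 -0.0242] size [0.0129 0.0381] axis 177.6 z [nan nan nan]
slot on z=.1 1989 c [ 0.5237 -0.0246] size [0.0121 0.0366] axis 177.49 z [nan nan nan]
[ 0.52780342 -0.02947872  0.31373042]
303 328 80 157
strip 5209 c [ 0.5695 -0.0267] size [0.1301 0.008 ] axis 87.29 z [0.1007 0.1019 0.1031]
strip 2374 c [ 0.4776 -0.0223] size [0.1301 0.0077] axis 87.4 z [0.101  0.102  0.1031]
plate 32070 c [ 0.5236 -0.0244] size [0.1006 0.0802] axis 87.47 z [0.0988 0.1    0.1011]
```

{"op": "move_arm", "data": {"rows": [[2.5,-0.15,0,0,0,0],[2.5,-0.15,0,0,0,0],[2.03,-0.13,0,0,0,0],[0,0,1,0,0,0],[0,0,1.4,0,0,0],[0,0,1,0,0,0],[0,0,0,0,0,0],[0,0,0,0,0,0]]}}

```text
time_s: 8.2
position: [0.5242, -0.0265, 0.1375]
tool_rot: [0.0, 1.0, -0.023, 0.0]
wrist_force: [0.2, -0.1, -1.6]
grip_width: 0.0132
grasp_force: 59.2
```

```bash
python3 - <<'E'
from h import *
delta([.5241,-.0264,.127],-2.5)
p,W=world("scene","s2.png");i=cv2.resize(p[160:290,230:390],(800,600),interpolation=cv2.INTER_CUBIC);cv2.imwrite("pics/s2c.png",i[...,::-1])
E
```

```text
pos [ 0.5242 -0.0265  0.1375] yaw -2.59 tilt 0.01 shift cm [-0.01 -0.01  1.05] turn az -0.002 F [ 0.16 -0.08 -1.63] T [0.03  0.033 0.043] grip 0.013187031226893048 59.17992353439331 t 8.2 j [ 0.08  0.39 -0.18  1.92  0.09  0.84 -1.76]
```

Position is on target, so descend gently and feel.

{"op": "move_arm", "data": {"rows": [[0,0,0.2,0,0,0],[0,0,0.2,0,0,0],[0,0,0.2,0,0,0],[0,0,0.2,0,0,0],[0,0,0.1,0,0,0],[0,0,0.1,0,0,0],[0,0,0,0,0,0],[0,0,0,0,0,0]]}}

```text
time_s: 9.25
position: [0.5243, -0.0265, 0.1273]
tool_rot: [0.0, 1.0, -0.023, 0.0]
wrist_force: [-0.7, -0.1, -1.8]
grip_width: 0.0129
grasp_force: 59.2
```

The foot is 5 mm into the slot with no vertical resistance. Now press to a collar height of about 3.5 mm.

{"op": "move_arm", "data": {"rows": [[0,0,0.2,0,0,0],[0,0,0.2,0,0,0],[0,0,0.2,0,0,0],[0,0,0.2,0,0,0],[0,0,0.2,0,0,0],[0,0,0.2,0,0,0],[0,0,0.05,0,0,0],[0,0,0,0,0,0]]}}

```text
time_s: 10.25
position: [0.5245, -0.0265, 0.1149]
tool_rot: [0.0, 1.0, -0.023, 0.0]
wrist_force: [0.1, -0.1, 5.5]
grip_width: 0.0132
grasp_force: 60.0
```

```bash
python3 - <<'E'
from h import *
delta([.5241,-.0264,.115],-2.5)
E
```

```text
pos [ 0.5245 -0.0265  0.1149] yaw -2.6 tilt 0.02 shift cm [-0.04 -0.01 -0.01] turn az -0.002 F [ 0.08 -0.11  5.5 ] T [-0.077  0.259  0.057] grip 0.013195865699907237 59.969319105148315 t 10.25 j [ 0.08  0.42 -0.17  1.94  0.1   0.79 -1.76]
```

{"op": "move_arm", "data": {"rows": [[0,0,0.1,0,0,0],[0,0,0,0,0,-0.1],[0,0,0,0,0,-0.11],[0,0,0,0,0,-0.11],[0,0,0,0,0,-0.11],[0,0,0,0,0,-0.11],[0,0,0,0,0,-0.11],[0,0,0,0,0,-0.11]]}}

```text
time_s: 11.25
position: [0.5247, -0.0261, 0.1141]
tool_rot: [-0.0, 0.936, 0.352, 0.0]
wrist_force: [-0.3, 0.8, 7.1]
grip_width: 0.0129
grasp_force: 60.2
```

{"op": "move_arm", "data": {"rows": [[0,0,0,0,0,-0.13],[0,0,0,0,0,-0.13],[0,0,0,0,0,-0.13],[0,0,0,0,0,-0.13],[0,0,0,0,0,-0.13],[0,0,0,0,0,-0.13],[0,0,0,0,0,-0.03],[0,0,0,0,0,0]]}}

```text
time_s: 12.25
position: [0.5246, -0.0264, 0.114]
tool_rot: [0.0, 0.723, 0.691, 0.0]
wrist_force: [-1.0, 0.2, 6.6]
grip_width: 0.0134
grasp_force: 60.2
```

```bash
python3 - <<'E'
from h import *
delta([.5244,-.0265,.119],87.5)
p,W=world("wrist");r,g,b=[p[...,i].astype(int) for i in range(3)]
red=(r>90)&(r>2.5*g)&(r>2.5*b)&np.isfinite(W[...,2]);rect(W[red&(W[...,2]>.135)],"red")
E
```

```text
pos [ 0.5246 -0.0264  0.114 ] yaw 87.38 tilt 0.04 shift cm [-0.02 -0.02 -0.5 ] turn az -0.002 F [-1.    0.2   6.62] T [-0.006  0.165  0.027] grip 0.013352069514219045 60.22918224334717 t 12.25 j [ 0.37  0.47 -0.57  1.92  0.33  0.84 -0.42]
red 3088 c [ 0.5256 -0.0115] size [0.0279 0.0135] axis 87.36 z [0.1429 0.1442 0.1452]
```

{"op": "move_arm", "data": {"rows": [[0,0,-0.15,0,0,0],[0,0,-0.15,0,0,0],[0,0,-0.15,0,0,0],[0,0,0,0,0,0],[0,0,0,0,0,0],[0,0,0,0,0,0],[0,0,0,0,0,0],[0,0,0,0,0,0]], "force": 20}}

```text
time_s: 13.3
position: [0.5245, -0.0264, 0.1184]
tool_rot: [0.0, 0.723, 0.691, 0.0]
wrist_force: [2.1, 1.4, 2.8]
grip_width: 0.013
grasp_force: 59.9
```

{"op": "move_arm", "data": {"rows": [[0,0,0,0,0,0],[0,0,0,0,0,0],[0,0,0,0,0,0],[0,0,0,0,0,0],[0,0,0,0,0,0],[0,0,0,0,0,0],[0,0,0,0,0,0],[0,0,0,0,0,0]], "hand": 5}}

```text
time_s: 14.3
position: [0.5243, -0.0265, 0.1183]
tool_rot: [0.0, 0.723, 0.691, -0.0]
wrist_force: [0.7, 0.3, 0.5]
grip_width: 0.0501
grasp_force: 0.0
```

{"op": "move_arm", "data": {"rows": [[0,0,-1,0,0,0],[0,0,-2,0,0,0],[0,0,-2.5,0,0,0],[0,0,-2.5,0,0,0],[0,0,-2,0,0,0],[0,0,0,0,0,0],[0,0,0,0,0,0],[0,0,0,0,0,0]]}}

```text
time_s: 15.3
position: [0.5238, -0.0265, 0.2176]
tool_rot: [-0.0, 0.723, 0.691, -0.0]
wrist_force: [-1.0, -0.4, -0.0]
grip_width: 0.05
grasp_force: 0.0
```

```bash
python3 - <<'E'
from h import *
delta([.5244,-.0265,.119],87.5)
p,W=world("wrist","w3.png");r,g,b=[p[...,i].astype(int) for i in range(3)]
red=(r>90)&(r>2.5*g)&(r>2.5*b)&np.isfinite(W[...,2])
rect(W[red&(W[...,2]>.135)],"red");rect(W[red&(W[...,2]>np.nanpercentile(W[...,2][red],50)-.004)],"redtop")
P=W[red&(W[...,2]>.144)];print("plane",np.linalg.lstsq(np.c_[P[:,:2]-P[:,:2].mean(0),np.ones(len(P))],P[:,2],rcond=None)[0])
E
```

```text
pos [ 0.5238 -0.0265  0.2176] yaw 87.36 tilt 0.08 shift cm [0.01 0.08 9.86] turn az -0.002 F [-0.96 -0.43 -0.03] T [ 0.046 -0.08   0.029] grip 0.04998066173036878 0.0 t 15.3 j [ 0.42  0.36 -0.61  1.8   0.23  1.06 -0.32]
red 1896 c [ 0.5254 -0.0248] size [0.0541 0.0128] axis 87.03 z [0.1475 0.1487 0.1498]
redtop 1896 c [ 0.5254 -0.0248] size [0.0541 0.0128] axis 87.03 z [0.1475 0.1487 0.1498]
plane [0.01428923 0.00289644 0.14871449]
```

View pics/w3.png

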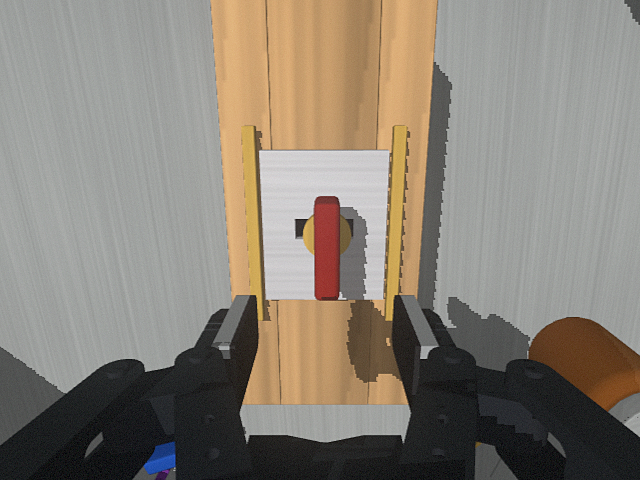

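The key stands upright at (327,245), across the slot, which shows at (325,229). The handle top is at 0.1487, so the collar is 6.7 mm above the plate. That means it is locked, and the arm is clear.

```bash
python3 -c "
from bench import ctrl
print(ctrl.job_done())"
```

```text
the job is handed in; nothing more can be done
None
```

The T-key is locked under the plate and released: upright, a quarter turn from the slot, collar about 6.7 mm above the plate, and handed in at about 15 s; no verdict was returned.

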